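# Fit the filter cartridge into the seed-lab dust extractor

### The job

Fit the longer of the two white filter cartridges into the bay of the grey dust extractor: hook one end under the steel lip, then lower the other end by its grip, without letting it drop, until the cartridge lies flat on the bay floor with its end under the lip. Leave the shorter cartridge where it lies.

Things in the scene. Friction and masses are not known exactly. Their poses are not given: they have to be found in the camera images.
- filter_grip (a point): Centre of the grip fin of the longer cartridge: flat white plate 150 (own x) x 90 (y) x 8 mm with brown pleats, 0.13-0.25 kg, lying flat on the bench, fin up (z). Both ends alike. The fin stands mid-plate: 50 long (x), 14 thick (y), 40 high, 8 to 48 mm above the underside; this point is half-way up it, 28 mm above the underside, over the centre of mass.
- extractor: Grey extractor, fixed; origin on the bench under its bay's centre, z up. Open-topped bay 164 (x) x 110 mm (y), floor 30 mm above bench; side and +x walls 14 thick, tops 52 above bench. At the -x end (robot side) a steel lip, full width, covers x -82 (end wall) to -58 mm, underside 58, top 63 above bench. Fan housing 66 high from y -69 to -194 mm.
- short_filter_grip (a point): Centre of the grip fin of the shorter cartridge, to be left alone: same look, width, thickness and fin, but only 100 mm long (own x). This point is 28 mm above its underside.
Not all that is in view belongs to the job. Leave any orange or pink look-alike of the part that bears filter_grip alone.

How it is judged:
At the end, for the whole second after the job is handed in: The longer cartridge lies on the bay floor, flat within 3.4 degrees, grip up (grip centre 52-63 mm above the bench), within 14 mm along and 16 mm across of the bay's centre and 11 degrees of its direction, so one end is under the lip; released and at rest (x of filter_grip in the frame of extractor between -0.014 and 0.014 m and y of filter_grip in the frame of extractor between -0.016 and 0.016 m and z of filter_grip in the frame of extractor between 0.052 and 0.063 m and angle between filter_grip's own z axis and vertical below 0.06 rad and angle between the x axis of filter_grip and the x axis of extractor, either way round below 0.2 rad and contact force between the fingers and filter below 0.1 N and linear speed of filter below 0.02 m/s); the robot touches nothing.
It fails at once if the longer cartridge falls: it turns faster than 5 rad/s while the fingers do not touch it (angular speed of filter above 5 rad/s and contact force between the fingers and filter below 0.05 N).
It fails at once if the shorter cartridge is moved by more than 30 mm (distance of short_filter_grip from where it was at the start of the episode above 0.03 m).
It also fails if it takes over 38 s, if anything falls off the work surface, if the arm or the gripper's body presses on something with over 40 N, if the wrist force passes 120 N, or if a joint passes its speed limit or range.

### The arm

A 6-joint arm with a two-finger parallel gripper is mounted at the origin on the work surface. World frame = base frame: x ahead of the robot, y to its left, z up, the work surface at z = 0. Lengths are in m, angles in rad, forces in N, time in s.
With the tool pointing down it reaches from about 0.35 to 0.975 m from the base axis. Payload 4.9 kg.
Tool frame: the origin (TCP) lies at the very end of the fingers, on their centre line; the grasp point (between the pads) lies manip.grip_point_offset behind it (manip.grip_point_offset is the distance from the TCP to the grasp point, in m); z points along the fingers, y is the line along which they close (so a half turn about z gives the same grasp; the last joint's range is limited). The gripper opens to 85 mm and grips with 20 to 120 N. Pads are 22 mm wide; open, the fingers measure 114 mm over their backs; the gripper's body (76 mm by 85 mm) begins 54 mm behind the grasp point. The pads swing forward as they close: fully open they stand 13 mm farther back than shut.
Start: joints at [1.004, 0.053, 1.613, -0, 1.476, -0.119], TCP at [0.271, 0.563, 0.231] pointing down, gripper open.
Joint ranges: [-3.01, 3.01], [-1.01, 2.22], [0.06, 2.58], [-1.02, 4.17], [0.09, 2.62], [-3.14, 3.14]. Speed limits (rad/s): [2.57, 2.57, 3.14, 3.14, 3.14, 3.14].

### API

Orientations are given as a unit quaternion [w, x, y, z].
In Python, from plant import manip gives the robot as it stands.
- The arm moves only by the shell command python3 -m crank 'ROWS' [OPENING]. ROWS is JSON, a list of rows, each an object of numbers: "x", "y", "z": the shift along the tool's x, y, z in cm; "turn": the turn about the tool's z in rad. In form: [{"x": .., "y": .., "z": .., "turn": ..}, ...]. A call has 1 to 5 rows; each row shifts and turns the commanded pose from where the row before left it, along the tool's axes as they then stand; what a row does not reach is not made up. A row lasts 1/10 s, in which the tool goes at most 50 mm and 8.59 degrees, less where a joint would pass 70% of its speed; a pose out of reach is approached as far as the arm can. A call with a gripper value outside its range is refused whole. OPENING is the opening in per cent of the stroke, from 0 (shut) to 100 (fully open), set as the call begins (- or left out, the last holds). The fingers move at their own pace and stop on an object; the grip force is fixed at half the most. Time passes only in rows, so rows that do not move let the fingers close. It gives the time, the measured TCP pose, the force, the opening and the grip force at its end, in the units of the state.
- manip.state(): the state, without advancing time (a new reading comes with each control period).
- manip.grab_frame(name): name is "scene" or "side" or "wrist"; returns (picture, depth): 400x640x3 uint8, red, green, blue; 400x640 float32, m along the optical axis (not along the pixel's ray), 0 where there is no reading.
- manip.camera_model(name): a dict with "mtx" (3x3 intrinsics, pixels), "world_to_cam" (4x4, takes a point from world to camera coordinates). Camera axes: x right, y down, z forward; pixel columns grow to the right and rows downward; lengths in m; the calibration is good to about 2 mm. A picture is of the moment at which its call begins: read the wrist's pose just before it. camera_model takes no time and is no camera call; for the wrist camera it gives the pose at the moment of the call.
- manip.job_done(): hands the job in; it is judged then, once.
The state is a dict: "time": time; "joint_pos": joint angles; "joint_vel": joint speeds; "joint_efforts": joint torques, N m; "tool_pos": TCP position; "tool_rot": TCP orientation; "contact_force": force on the tool from outside, world axes, zero at the start; "ft_torque": the same for the moment, N m; "gripper_width": opening from 0.0 (shut) to 1.0 (fully open); "grasp_force": force on a finger pad.
Only numpy, scipy, OpenCV 4.12 (cv2) and the standard library are available. Lean on these libraries where they do the work, as an engineer would, in place of code of your own. Each camera call takes 0.05 s, during which the arm holds its last target. There are 200 camera calls.

## Working session

There is one attempt and no reset: what is moved stays moved. The work goes in short steps, Python scripts to look and compute and a shell command to move; the robot and the scene stay as the last step left them, time stands still between calls to the robot, and variables do not carry over. Pictures are saved under pics/ and viewed, at most 10 in all, crops included, and the job is handed in when it is done.

```bash
ls; mkdir -p pics
python3 - <<'E'
from plant import manip
import cv2,numpy as np
print(manip.state(), manip.grip_point_offset)
for n in ("scene","side"):
    p,d=manip.grab_frame(n); cv2.imwrite(f"pics/{n}0.png",p[:,:,::-1]); np.savez(f"{n}0.npz",p=p,d=d,**manip.camera_model(n))
    print(n,manip.camera_model(n))
E
```

```text
pics
{'time': 0.0, 'joint_pos': array([ 1.00398788e+00,  5.33510679e-02,  1.61428908e+00,  7.90079592e-06,
        1.47601966e+00, -1.18993416e-01]), 'joint_vel': array([ 5.35923435e-04, -1.86236856e-04, -1.69453196e-03,  1.02076152e-04,
       -1.44227856e-03,  5.28915705e-05]), 'joint_efforts': array([ 4.02487121e-04, -3.93700433e+01, -3.70159650e+01, -1.63366867e-04,
        7.37683353e-03, -1.31318956e-05]), 'tool_pos': array([0.27027851, 0.56284307, 0.23006956]), 'tool_rot': array([-3.51214810e-04,  2.22041533e-01,  9.75036660e-01, -9.72087965e-04]), 'contact_force': array([ 0.20900402, -0.30187186, -0.49942603]), 'ft_torque': array([-0.02978591,  0.02838105, -0.01068723]), 'grasp_force': 0.0, 'gripper_width': 0.9971795109475952} 0.0187
scene {'mtx': array([[393.14091252,   0.        , 326.34865854],
       [  0.        , 393.14091252, 197.78191433],
       [  0.        ,   0.        ,   1.        ]]), 'world_to_cam': array([[ 0.17160426,  0.98513551, -0.00774686, -0.22591725],
       [ 0.76527818, -0.1382503 , -0.62867811, -0.3614624 ],
       [-0.62040414,  0.10195534, -0.77762704,  1.23317697],
       [ 0.        ,  0.        ,  0.        ,  1.        ]])}
side {'mtx': array([[387.92554557,   0.        , 317.28097546],
       [  0.        , 387.92554557, 204.20258907],
       [  0.        ,   0.        ,   1.        ]]), 'world_to_cam': array([[ 9.59350480e-01, -2.82216551e-01, -6.88834238e-04,
        -4.44570813e-01],
       [-1.51184021e-01, -5.11862055e-01, -8.45659878e-01,
         2.01394929e-01],
       [ 2.38306626e-01,  8.11388350e-01, -5.33721741e-01,
         7.99379095e-01],
       [ 0.00000000e+00,  0.00000000e+00,  0.00000000e+00,
         1.00000000e+00]])}
```

View pics/scene0.png

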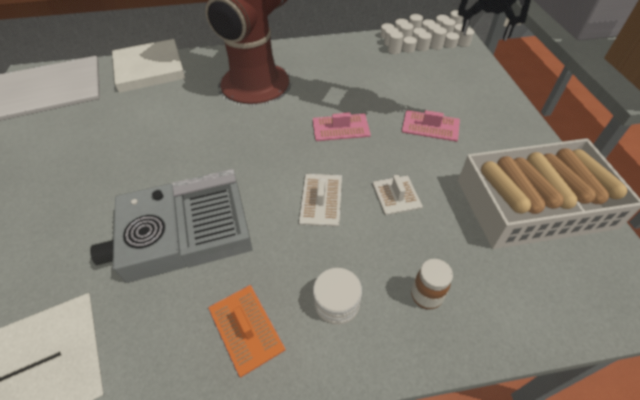

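View pics/side0.png

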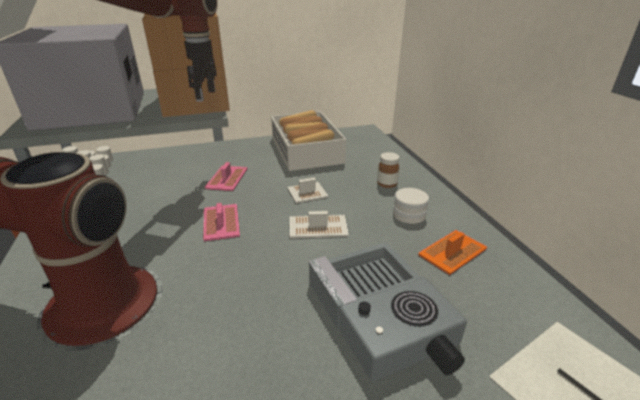

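Scene view: white cartridges at (322,199), which looks like the longer one, and (398,195), which looks shorter and squarer. The bay is at (212,213) with the steel lip at (205,183), and the fan housing is at (145,230). The pink plates at (341,127) and (432,125) and the orange one at (246,330) are decoys. Next I'll measure the sizes.

```bash
cat > h.py <<'E'
import numpy as np,cv2
def cast(c,uv,z):
    "pixels onto plane at height z (world)"
    uv=np.atleast_2d(uv).astype(float); T=c["world_to_cam"]; R=T[:3,:3]; o=-R.T@T[:3,3]
    r=np.c_[uv,np.ones(len(uv))]@np.linalg.inv(c["mtx"]).T@R
    return o+r*((z-o[2])/r[:,2])[:,None]
def cloud(c,d):
    v,u=np.mgrid[:d.shape[0],:d.shape[1]]; K=c["mtx"];T=c["world_to_cam"]
    P=np.stack([(u-K[0,2])/K[0,0]*d,(v-K[1,2])/K[1,1]*d,d],-1)
    return (P-T[:3,3])@T[:3,:3]
E
python3 - <<'E'
from h import *
for n,rois in (("scene",[(290,165,352,232),(368,168,428,220)]),("side",[(280,203,355,245),(280,172,333,206)])):
    c=np.load(f"{n}0.npz"); p=c["p"]; W=cloud(c,c["d"])
    hsv=cv2.cvtColor(p,cv2.COLOR_RGB2HSV)
    for r in rois:
        m=np.zeros(p.shape[:2],bool); m[r[1]:r[3],r[0]:r[2]]=1
        bench=np.median(p[r[1]:r[3],r[0]:r[2]].reshape(-1,3),0)
        w=m&((W[...,2]>0.004)|(hsv[...,2]>165))&(c["d"]>0)
        pl=m&((hsv[...,2]>150)|(hsv[...,1]>60))&(W[...,2]<0.016)
        P=cast(c,np.argwhere(pl)[:,::-1],0.008)[:,:2].astype(np.float32)
        fin=W[m&(W[...,2]>0.03)]
        ftop=W[m&(W[...,2]>0.042)]
        print(n,"bench rgb",bench,"plate",cv2.minAreaRect(P),len(P),"fin z max",np.percentile(fin[:,2],95) if len(fin) else None,len(fin),"top",ftop.mean(0) if len(ftop) else 0, cv2.minAreaRect(ftop[:,:2].astype(np.float32)) if len(ftop)>3 else 0)
    # extractor
    ex={"scene":(105,165,255,280),"side":(300,245,470,380)}[n]
    m=np.zeros(p.shape[:2],bool); m[ex[1]:ex[3],ex[0]:ex[2]]=1
    for lo,hi in((.024,.036),(.047,.057),(.06,.072)):
        q=W[m&(W[...,2]>lo)&(W[...,2]<hi)][:,:2].astype(np.float32); print(n,lo,len(q),cv2.minAreaRect(q))
    lip=m&(W[...,2]>.055)&(hsv[...,2]>(150 if n=="scene" else 140)); q=W[lip]; print("lip",len(q),q.mean(0),cv2.minAreaRect(q[:,:2].astype(np.float32)))
c=np.load("scene0.npz");s=np.load("side0.npz")
a=c["p"][160:285,100:430,::-1];b=s["p"][165:385,200:470,::-1]
a=cv2.resize(a,(790,299),interpolation=cv2.INTER_CUBIC);b=cv2.resize(b,(368,300),interpolation=cv2.INTER_CUBIC)
z=cv2.resize(s["p"][165:250,280:370,::-1],(422,300));cv2.imwrite("pics/crop1.png",np.vstack([a,np.hstack([b,z])]))
E
```

```text
scene bench rgb [143. 143. 132.] plate ((0.5015319585800171, 0.13010305166244507), (0.09341949224472046, 0.15639245510101318), 76.4205093383789) 1773 fin z max 0.7299581055478434 143 top [0.55691047 0.12185279 0.11058388] ((0.7779688239097595, 0.08687017858028412), (0.014205506071448326, 0.6100784540176392), 81.13090515136719)
scene bench rgb [140. 140. 131.] plate ((0.5177168846130371, 0.30926111340522766), (0.11392489820718765, 0.09226438403129578), 2.8744747638702393) 986 fin z max 0.7299581055478434 182 top [0.59916692 0.27227878 0.14069388] ((0.7930773496627808, 0.1898074895143509), (0.0320805124938488, 0.6411356925964355), 66.41754913330078)
scene 0.024 3148 ((0.5443911552429199, -0.19478410482406616), (0.18222765624523163, 0.29101651906967163), 7.8523149490356445)
scene 0.047 1561 ((0.546407163143158, -0.19054876267910004), (0.17647454142570496, 0.28308650851249695), 7.848559379577637)
scene 0.06 5203 ((0.5350056886672974, -0.1812915951013565), (0.19383078813552856, 0.26387712359428406), 8.622371673583984)
lip 260 [ 0.44628099 -0.14402342  0.06323671] ((0.45500943064689636, -0
[... 559 characters left out ...]
fin z max 0.04684383384372177 115 top [0.51185203 0.26865085 0.06565258] ((0.38455963134765625, -0.17317992448806763), (1.022163987159729, 0.04715151712298393), 74.01160430908203)
side 0.024 2629 ((0.6120396852493286, -0.20525242388248444), (0.35745689272880554, 0.30071893334388733), 3.560628652572632)
side 0.047 1729 ((0.5408802032470703, -0.20589374005794525), (0.19409216940402985, 0.31160521507263184), 7.739665985107422)
side 0.06 6759 ((0.5367007851600647, -0.18418948352336884), (0.19139811396598816, 0.2648692727088928), 7.81788969039917)
lip 1845 [ 0.46849577 -0.21394311  0.06694147] ((0.4410800039768219, -0.388152539730072), (0.6366466283798218, 0.19142243266105652), 75.04208374023438)
```

View pics/crop1.png

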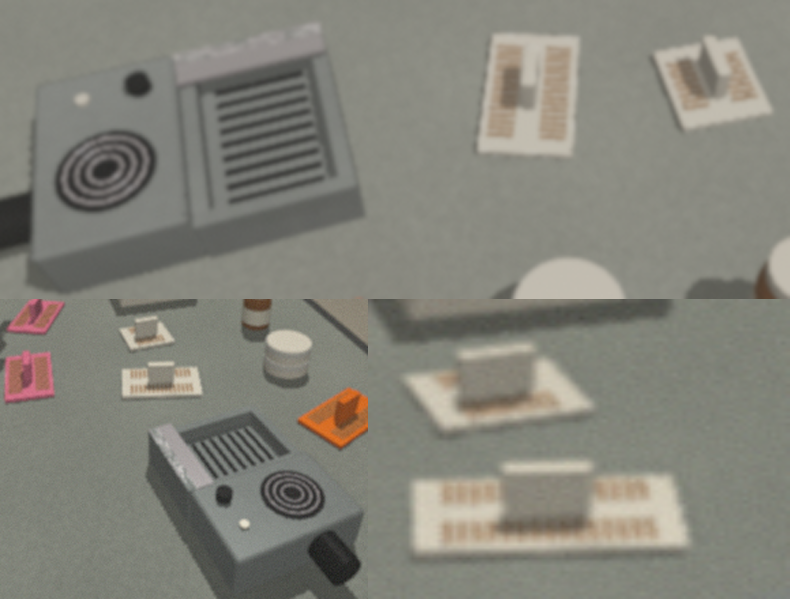

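The crops confirm it. The left white plate at scene (322,199) measures about 156x93 mm, so it is the longer one. The one at (398,195) is about 110x92 mm, so it is the shorter. The extractor measures 192x264 mm as specified: yaw about 8°, origin about (0.527,-0.121). The longer plate is at (0.502,0.131) with yaw about -13.6°. I'll move above it now.

```bash
python3 -m crank '[{"turn":-0.105},{"turn":-0.105},{"x":-3.3,"y":-3.6},{"x":-3.3,"y":-3.6},{"x":-3.3,"y":-3.6}]' 50
python3 -m crank '[{"x":-3.3,"y":-3.6},{"x":-3.3,"y":-3.6},{"x":-3.3,"y":-3.6},{"x":-3.3,"y":-3.6},{"x":-3.3,"y":-3.6}]'
python3 -m crank '[{"x":-3.1,"y":-3.8},{"x":-3.1,"y":-3.8},{},{}]'
cat > look.py <<'E'
from plant import manip
from h import *
import sys
n,cam=sys.argv[1],sys.argv[2]
s=manip.state(); c=manip.camera_model(cam); p,d=manip.grab_frame(cam)
np.savez(n+".npz",p=p,d=d,**c); cv2.imwrite(f"pics/{n}.png",p[:,:,::-1])
w,x,y,z=s["tool_rot"]
print(s["time"],s["tool_pos"].round(4),"tool y yaw",np.degrees(np.arctan2(1-2*(x*x+z*z),2*(x*y-w*z))).round(2),"width",s["gripper_width"],s["contact_force"].round(1),s["grasp_force"])
E
python3 look.py w1 wrist
```

```text
0.1 [0.2703 0.5629 0.2302] tool y yaw 64.34 width 1.000179521448767 [ 0.4 -0.9 -0.2] 0.0schema error: expected keys x, y, z, turn
schema error: expected keys x, y, z, turn
schema error: expected keys x, y, z, turn
```

View pics/w1.png

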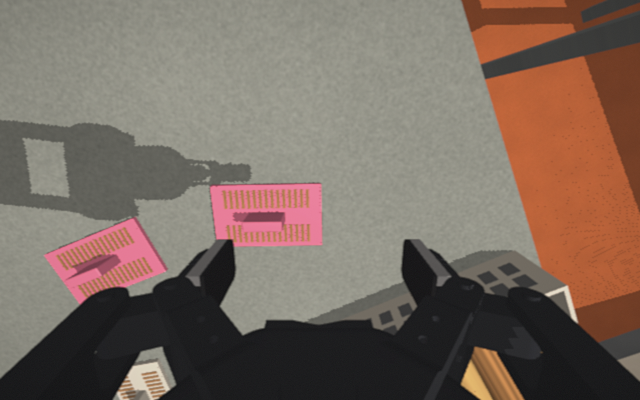

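The rows were refused because every key is needed. The wrist view shows only pink decoys, the basket and the fingers, with the fingertips near (320,250). I'll repeat the move with all keys.

```bash
python3 -m crank '[{"x":0,"y":0,"z":0,"turn":-0.105},{"x":0,"y":0,"z":0,"turn":-0.105},{"x":-3.3,"y":-3.6,"z":0,"turn":0},{"x":-3.3,"y":-3.6,"z":0,"turn":0},{"x":-3.3,"y":-3.6,"z":0,"turn":0}]' 50
python3 -m crank '[{"x":-3.3,"y":-3.6,"z":0,"turn":0},{"x":-3.3,"y":-3.6,"z":0,"turn":0},{"x":-3.3,"y":-3.6,"z":0,"turn":0},{"x":-3.3,"y":-3.6,"z":0,"turn":0},{"x":-3.3,"y":-3.6,"z":0,"turn":0}]'
python3 -m crank '[{"x":-3.1,"y":-3.8,"z":0,"turn":0},{"x":-3.1,"y":-3.8,"z":0,"turn":0},{"x":0,"y":0,"z":0,"turn":0},{"x":0,"y":0,"z":0,"turn":0},{"x":0,"y":0,"z":0,"turn":0}]'
python3 look.py w2 wrist
```

```text
time: 0.65
tool_pos: [0.3415, 0.4337, 0.2307]
tool_rot: [-0.0, 0.118, 0.993, -0.0]
contact_force: [1.2, -0.2, 0.6]
gripper_width: 0.497
grasp_force: 0.0
time: 1.15
tool_pos: [0.4597, 0.2194, 0.2311]
tool_rot: [0.0, 0.119, 0.993, 0.0]
contact_force: [1.1, -0.0, -0.2]
gripper_width: 0.498
grasp_force: 0.0
time: 1.65
tool_pos: [0.5012, 0.1336, 0.231]
tool_rot: [-0.0, 0.118, 0.993, 0.0]
contact_force: [0.4, -0.2, 0.4]
gripper_width: 0.501
grasp_force: 0.0
1.65 [0.5012 0.1336 0.231 ] tool y yaw 76.42 width 0.5006796399892919 [ 0.4 -0.2  0.4] 0.0
```

View pics/w2.png

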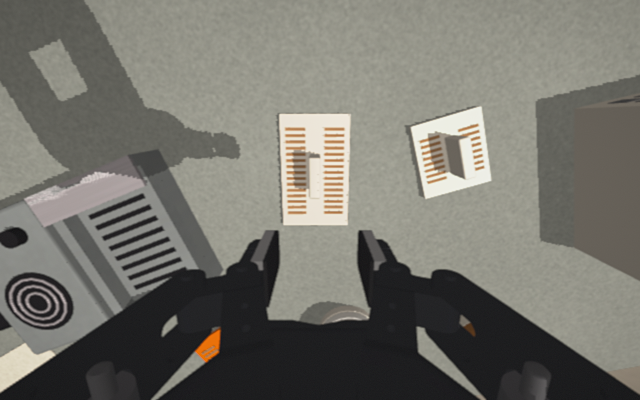

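The wrist view shows the long plate square to the gripper at (314,169), with its fin at (314,175). The bay is at (125,220) and the lip runs from (30,210) to (140,170). I'll measure both from this one image.

Run:
```python
from h import *
c=np.load("w2.npz"); p=c["p"]; W=cloud(c,c["d"]); hsv=cv2.cvtColor(p,cv2.COLOR_RGB2HSV)
m=np.zeros(p.shape[:2],bool); m[100:240,265:365]=1
pl=(m&(hsv[...,2]>180)).astype(np.uint8); n,l,st,ce=cv2.connectedComponentsWithStats(pl); k=1+st[1:,4].argmax()
cn=max(cv2.findContours((l==k).astype(np.uint8),0,2)[0],key=cv2.contourArea)
hull=cv2.convexHull(cn)[:,0]
r=cv2.minAreaRect(cast(c,hull,.008)[:,:2].astype(np.float32)); print("plate",r)
f=m&(W[...,2]>.040); q=W[f]; print("fin top depth",len(q),q.mean(0),cv2.minAreaRect(q[:,:2].astype(np.float32)))
# extractor: top-surface masks by height
e=np.zeros(p.shape[:2],bool); e[140:330,0:225]=1
for lo,hi in((.049,.055),(.0605,.0655),(.026,.034)):
    q=W[e&(W[...,2]>lo)&(W[...,2]<hi)]; print(lo,len(q),cv2.minAreaRect(q[:,:2].astype(np.float32)))
# into est. extractor frame, walls/lip limits
y=np.radians(8); o=np.array([.527,-.121]); R=np.array([[np.cos(y),np.sin(y)],[-np.sin(y),np.cos(y)]])
E=(W[...,:2]-o)@R.T
def lim(mask,ax): v=E[mask][:,ax]; return np.percentile(v,[2,50,98]).round(4),len(v)
z=W[...,2]
lip=e&(z>.059)&(z<.067)&(E[...,1]>-.05)&(E[...,1]<.065)
print("lip x,y",lim(lip,0),lim(lip,1))
for yy in(-.04,-.02,0,.02,.04):
    mm=lip&(abs(E[...,1]-yy)<.005); print("lip at y",yy,lim(mm,0))
fw=e&(z>.049)&(z<.055)&(E[...,1]>.03)
for xx in(-.04,-.02,0,.02,.04,.06):
    mm=fw&(abs(E[...,0]-xx)<.005)
    if mm.sum()>3: print("side wall at x",xx,lim(mm,1))
cv2.imwrite("pics/zmap.png",np.clip(z*3500,0,255).astype(np.uint8))
```

```text
plate ((0.5015446543693542, 0.12748435139656067), (0.09068403393030167, 0.1494869738817215), 76.52915954589844)
fin top depth 770 [0.49038642 0.12953963 0.13434233] ((0.4817471504211426, 0.13164399564266205), (0.084747314453125, 0.04748569801449776), 9.571120262145996)
0.049 2917 ((0.5423921942710876, -0.1966082900762558), (0.15638534724712372, 0.31769490242004395), 16.156776428222656)
0.0605 4941 ((0.507133424282074, -0.19117797911167145), (0.15090219676494598, 0.2834123969078064), 52.923160552978516)
0.026 7065 ((0.524175763130188, -0.11573267728090286), (0.18731625378131866, 0.12709473073482513), 7.7595295906066895)
lip x,y (array([-0.0948, -0.077 , -0.0583]), 3217) (array([-0.0476,  0.009 ,  0.0624]), 3217)
lip at y -0.04 (array([-0.0949, -0.0771, -0.0584]), 271)
lip at y -0.02 (array([-0.095 , -0.0772, -0.0588]), 276)
lip at y 0 (array([-0.0946, -0.0771, -0.0584]), 281)
lip at y 0.02 (array([-0.0947, -0.0772, -0.0584]), 281)
lip at y 0.04 (array([-0.0948, -0.0767, -0.0584]), 286)
side wall at x -0.04 (array([0.0541, 0.0622, 0.0687]), 108)
side wall at x -0.02 (array([0.0542, 0.0624, 0.0686]), 106)
side wall at x 0 (array([0.0542, 0.0619, 0.0685]), 100)
side wall at x 0.02 (array([0.0543, 0.0619, 0.0684]), 95)
side wall at x 0.04 (array([0.054 , 0.0624, 0.0681]), 94)
side wall at x 0.06 (array([0.0546, 0.0641, 0.0685]), 53)
```

The extractor pose is confirmed to about 1 mm: lip front at -58, wall inner edge at +54. The plate measures 149x91 mm, centred at (0.5015,0.1275). Next I descend to TCP z = 0.014 and grip.

```bash
python3 -m crank '[{"x":-0.2,"y":-0.6,"z":4.5,"turn":0},{"x":0,"y":0,"z":4.5,"turn":0},{"x":0,"y":0,"z":4.5,"turn":0},{"x":0,"y":0,"z":4.5,"turn":0},{"x":0,"y":0,"z":1.8,"turn":0}]'
python3 -m crank '[{"x":0,"y":0,"z":1.2,"turn":0},{"x":0,"y":0,"z":0.7,"turn":0},{"x":0,"y":0,"z":0,"turn":0},{"x":0,"y":0,"z":0,"turn":0}]'
python3 -m crank '[{"x":0,"y":0,"z":0,"turn":0},{"x":0,"y":0,"z":0,"turn":0},{"x":0,"y":0,"z":0,"turn":0},{"x":0,"y":0,"z":0,"turn":0},{"x":0,"y":0,"z":0,"turn":0}]' 0
```

```text
time: 2.2
tool_pos: [0.4978, 0.1277, 0.0282]
tool_rot: [-0.004, 0.117, 0.993, -0.001]
contact_force: [-0.6, -0.6, 0.0]
gripper_width: 0.5
grasp_force: 0.0
time: 2.6
tool_pos: [0.5034, 0.127, 0.0158]
tool_rot: [0.001, 0.118, 0.993, 0.0]
contact_force: [-0.3, 0.4, -0.2]
gripper_width: 0.5
grasp_force: 0.0
time: 3.1
tool_pos: [0.5035, 0.1267, 0.0158]
tool_rot: [0.001, 0.119, 0.993, 0.0]
contact_force: [-0.3, -0.3, 6.5]
gripper_width: 0.156
grasp_force: 60.0
```

```bash
python3 -m crank '[{"x":0,"y":0,"z":-2,"turn":0},{"x":0,"y":0,"z":-4,"turn":0},{"x":0,"y":0,"z":-4,"turn":-0.125},{"x":0,"y":0,"z":0,"turn":-0.125},{"x":0,"y":0,"z":0,"turn":-0.125}]'
python3 -m crank '[{"x":-0.2,"y":-3,"z":0,"turn":0},{"x":-0.2,"y":-4,"z":0,"turn":0},{"x":-0.2,"y":-4.5,"z":0,"turn":0},{"x":-0.2,"y":-4.5,"z":0,"turn":0},{"x":-0.2,"y":-4.5,"z":0,"turn":0}]'
python3 -m crank '[{"x":-0.2,"y":-3.2,"z":0,"turn":0},{"x":-0.1,"y":-1.2,"z":0,"turn":0},{"x":0,"y":0,"z":0,"turn":0},{"x":0,"y":0,"z":0,"turn":0},{"x":0,"y":0,"z":0,"turn":0}]'
python3 look.py w3 wrist; python3 look.py s3 side
python3 - <<'E'
from h import *
a=cv2.imread("pics/w3.png")[60:330,100:560];b=cv2.imread("pics/s3.png")[170:370,270:480]
a=cv2.resize(a,(500,294));b=cv2.resize(b,(309,294));cv2.imwrite("pics/c3.png",np.hstack([a,b])[:,:800])
E
```

```text
time: 3.6
tool_pos: [0.5029, 0.1264, 0.1158]
tool_rot: [0.001, -0.071, 0.997, -0.0]
contact_force: [-0.4, 0.3, -2.4]
gripper_width: 0.153
grasp_force: 58.8
time: 4.1
tool_pos: [0.5394, -0.0768, 0.1134]
tool_rot: [-0.001, -0.069, 0.998, 0.0]
contact_force: [0.8, -0.4, -1.7]
gripper_width: 0.155
grasp_force: 59.1
time: 4.6
tool_pos: [0.5487, -0.1169, 0.1138]
tool_rot: [-0.0, -0.069, 0.998, 0.0]
contact_force: [-0.4, 0.5, -1.5]
gripper_width: 0.153
grasp_force: 59.2
4.6 [ 0.5487 -0.1169  0.1138] tool y yaw 97.95 width 0.15322786994293605 [-0.4  0.5 -1.5] 59.20492887496948
4.65 [ 0.5488 -0.1169  0.114 ] tool y yaw 97.97 width 0.1543369552005841 [ 0.2  0.1 -1.8] 59.2052561044693
```

View pics/c3.png

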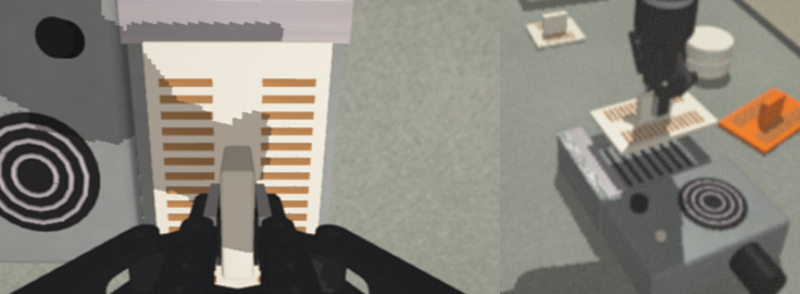

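The crop shows the plate held over the bay, square to it, with its near edge level with the lip front (crop row 42). I'll check tilt and position from depth.

```bash
cat > tilt.py <<'E'
from h import *
import sys
"plate pose in the extractor frame from wrist depth"
def run(n,zlo,zhi):
    c=np.load(n+".npz"); p=c["p"]; W=cloud(c,c["d"]); hsv=cv2.cvtColor(p,cv2.COLOR_RGB2HSV)
    y=np.radians(8); o=np.array([.527,-.121]); R=np.array([[np.cos(y),np.sin(y)],[-np.sin(y),np.cos(y)]])
    E=np.dstack([(W[...,:2]-o)@R.T,W[...,2]])
    m=(hsv[...,2]>110)&(c["d"]>0)&(E[...,2]>zlo)&(E[...,2]<zhi)&(abs(E[...,1])<.05)&(E[...,0]>-.1)&(E[...,0]<.1)&((np.ptp(p.astype(int),axis=2)>12)|(hsv[...,2]>200))
    q=E[m]
    for _ in range(4):
        A=np.c_[q[:,:2],np.ones(len(q))]; s=np.linalg.lstsq(A,q[:,2],rcond=None)[0]; r=q[:,2]-A@s; q=q[abs(r)<max(.0015,2*r.std())]
    print("n",len(q),"slope x,y deg",np.degrees(s[:2]).round(2),"top z at x=-.05,0,.08",[round(s[2]+s[0]*t,4) for t in(-.05,0,.08)],"x,y 1..99%",np.percentile(q[:,0],[.5,99.5]).round(4),np.percentile(q[:,1],[.5,99.5]).round(4))
run(sys.argv[1],float(sys.argv[2]),float(sys.argv[3]))
E
python3 tilt.py w3 .08 .125
```

```text
n 22982 slope x,y deg [-0.11 -0.  ] top z at x=-.05,0,.08 [np.float64(0.1071), np.float64(0.107), np.float64(0.1068)] x,y 1..99% [-0.0555  0.0779] [-0.0444  0.0443]
```

```bash
python3 -m crank '[{"x":-0.2,"y":0,"z":1.5,"turn":0},{"x":0,"y":0,"z":1.5,"turn":0},{"x":0,"y":0,"z":1.2,"turn":0},{"x":0,"y":0,"z":0.4,"turn":0},{"x":0,"y":0,"z":0.2,"turn":0}]'
python3 -m crank '[{"x":0,"y":0,"z":0.2,"turn":0},{"x":0,"y":0,"z":0.2,"turn":0},{"x":0,"y":0,"z":0.2,"turn":0},{"x":0,"y":0,"z":0,"turn":0},{"x":0,"y":0,"z":0,"turn":0}]'
python3 look.py w4 wrist; python3 tilt.py w4 .03 .07
```

```text
time: 5.2
tool_pos: [0.5503, -0.1179, 0.0666]
tool_rot: [-0.002, -0.069, 0.998, 0.001]
contact_force: [-9.2, 0.6, 12.7]
gripper_width: 0.154
grasp_force: 61.6
time: 5.7
tool_pos: [0.5507, -0.1187, 0.0623]
tool_rot: [-0.001, -0.069, 0.998, -0.0]
contact_force: [-11.4, 0.4, 14.4]
gripper_width: 0.151
grasp_force: 63.0
5.7 [ 0.5507 -0.1187  0.0623] tool y yaw 97.89 width 0.1507895388617251 [-11.4   0.4  14.4] 62.98161864280701
n 21703 slope x,y deg [ 4.89 -0.02] top z at x=-.05,0,.08 [np.float64(0.0495), np.float64(0.0538), np.float64(0.0606)] x,y 1..99% [-0.0513  0.0756] [-0.0464  0.0422]
```

```bash
python3 -m crank '[{"x":0,"y":0,"z":0.2,"turn":0},{"x":0,"y":0,"z":0,"turn":0},{"x":0.4,"y":-0.1,"z":0,"turn":0},{"x":0.4,"y":0,"z":0,"turn":0},{"x":0.4,"y":0,"z":0,"turn":0}]'
python3 -m crank '[{"x":0.4,"y":0,"z":0,"turn":0},{"x":0.4,"y":0,"z":0,"turn":0},{"x":0.4,"y":0,"z":0,"turn":0},{"x":0,"y":0,"z":0,"turn":0},{"x":0,"y":0,"z":0,"turn":0}]'
python3 look.py w5 wrist; python3 tilt.py w5 .03 .07
```

```text
time: 6.25
tool_pos: [0.5403, -0.1211, 0.059]
tool_rot: [0.001, -0.068, 0.998, -0.0]
contact_force: [2.1, 0.5, 2.3]
gripper_width: 0.158
grasp_force: 61.6
time: 6.75
tool_pos: [0.5265, -0.1221, 0.0574]
tool_rot: [-0.001, -0.068, 0.998, 0.0]
contact_force: [0.7, -0.2, -1.6]
gripper_width: 0.156
grasp_force: 61.0
6.75 [ 0.5265 -0.1221  0.0574] tool y yaw 97.85 width 0.15627384481015522 [ 0.7 -0.2 -1.6] 60.98958134651184
n 23358 slope x,y deg [-9.92  3.74] top z at x=-.05,0,.08 [np.float64(0.0547), np.float64(0.046), np.float64(0.0322)] x,y 1..99% [-0.0947  0.0159] [-0.0464  0.0494]
```

```bash
sed -i 's/E\[...,0\]>-.1)/E[...,0]>-.055)/' tilt.py; python3 tilt.py w5 .036 .07; python3 look.py s5 side; python3 -c "
import cv2;a=cv2.imread('pics/s5.png')[190:330,290:470];cv2.imwrite('pics/c5.png',cv2.resize(a,(720,560),interpolation=2))"
```

```text
n 15188 slope x,y deg [6.17 0.09] top z at x=-.05,0,.08 [np.float64(0.0456), np.float64(0.051), np.float64(0.0596)] x,y 1..99% [-0.0547  0.0508] [-0.0464  0.0423]
6.8 [ 0.5269 -0.1222  0.0577] tool y yaw 97.86 width 0.1549694685464048 [ 0.4 -0.3 -2.7] 60.989341735839844
```

View pics/c5.png

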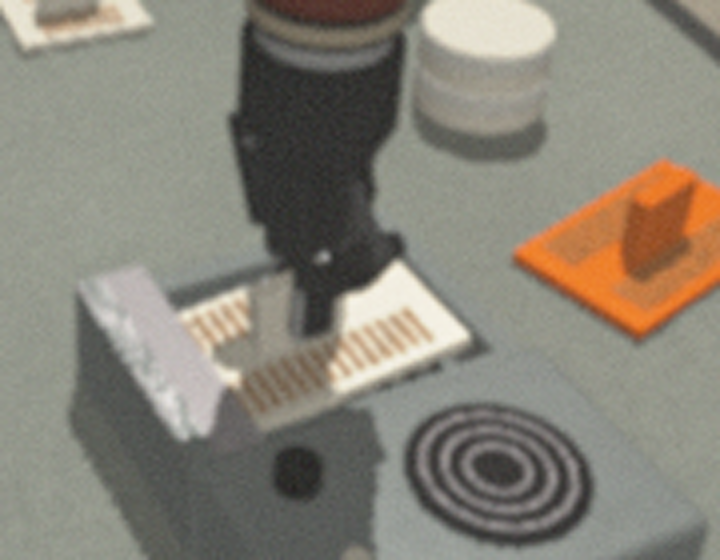

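The crop shows the near end under the lip and the far end inside the +x wall. The measured tilt is 6.2°. I'll lower it by the grip.

```bash
python3 -m crank '[{"x":0,"y":0,"z":0.3,"turn":0},{"x":0,"y":0,"z":0.2,"turn":0},{"x":0,"y":0,"z":0.2,"turn":0},{"x":0,"y":0,"z":0.2,"turn":0},{"x":0,"y":0,"z":0.2,"turn":0}]'
python3 -m crank '[{"x":0,"y":0,"z":0.2,"turn":0},{"x":0,"y":0,"z":0.1,"turn":0},{"x":0,"y":0,"z":0,"turn":0},{"x":0,"y":0,"z":0,"turn":0}]'
python3 look.py w6 wrist; python3 tilt.py w6 .033 .06
```

```text
time: 7.35
tool_pos: [0.5297, -0.1224, 0.0497]
tool_rot: [0.002, -0.068, 0.998, -0.0]
contact_force: [3.2, 3.1, 8.7]
gripper_width: 0.153
grasp_force: 62.6
time: 7.75
tool_pos: [0.5307, -0.1224, 0.0474]
tool_rot: [0.003, -0.068, 0.998, -0.0]
contact_force: [3.8, 3.2, 7.0]
gripper_width: 0.155
grasp_force: 62.6
7.75 [ 0.5307 -0.1224  0.0474] tool y yaw 97.84 width 0.15546293075663278 [3.8 3.2 7. ] 62.62815713882446
n 16543 slope x,y deg [1.79 0.  ] top z at x=-.05,0,.08 [np.float64(0.0397), np.float64(0.0412), np.float64(0.0437)] x,y 1..99% [-0.0547  0.058 ] [-0.0472  0.0415]
```

```bash
python3 -m crank '[{"x":0,"y":0,"z":0.2,"turn":0},{"x":0,"y":0,"z":0.2,"turn":0},{"x":0,"y":0,"z":0.1,"turn":0},{"x":0,"y":0,"z":0,"turn":0},{"x":0,"y":0,"z":0,"turn":0}]'
python3 look.py w7 wrist; python3 tilt.py w7 .033 .06
```

```text
time: 8.3
tool_pos: [0.5318, -0.1225, 0.0448]
tool_rot: [0.004, -0.068, 0.998, -0.0]
contact_force: [-1.2, 5.8, 19.5]
gripper_width: 0.153
grasp_force: 64.6
8.3 [ 0.5318 -0.1225  0.0448] tool y yaw 97.83 width 0.1526359796821548 [-1.2  5.8 19.5] 64.56685781478882
n 16926 slope x,y deg [-0.08 -0.01] top z at x=-.05,0,.08 [np.float64(0.039), np.float64(0.0389), np.float64(0.0388)] x,y 1..99% [-0.0546  0.0604] [-0.0474  0.0413]
```

The plate is flat on the floor. I'll open part way, clear of the side walls, and retreat.

```bash
python3 -m crank '[{"x":0,"y":0,"z":0,"turn":0},{"x":0,"y":0,"z":0,"turn":0},{"x":0,"y":0,"z":0,"turn":0},{"x":0,"y":0,"z":0,"turn":0}]' 45
python3 -m crank '[{"x":0,"y":0,"z":-1,"turn":0},{"x":0,"y":0,"z":-3,"turn":0},{"x":0,"y":0,"z":-4,"turn":0},{"x":0,"y":0,"z":-4,"turn":0},{"x":0,"y":0,"z":-3,"turn":0}]'
python3 -m crank '[{"x":-4,"y":0,"z":0,"turn":0},{"x":-2,"y":0,"z":0,"turn":0},{"x":0,"y":0,"z":0,"turn":0},{"x":0,"y":0,"z":0,"turn":0}]'
python3 look.py w8 wrist; python3 tilt.py w8 .033 .046; python3 look.py s8 side
python3 - <<'E'
import cv2,numpy as np
a=cv2.resize(cv2.imread("pics/w8.png"),(480,300));b=cv2.resize(cv2.imread("pics/s8.png")[190:370,280:470],(317,300));cv2.imwrite("pics/c8.png",np.hstack([a,b]))
E
```

```text
time: 8.75
tool_pos: [0.527, -0.1223, 0.0386]
tool_rot: [-0.001, -0.068, 0.998, 0.0]
contact_force: [0.9, 0.1, 1.3]
gripper_width: 0.452
grasp_force: 0.0
time: 9.25
tool_pos: [0.5282, -0.1227, 0.193]
tool_rot: [0.002, -0.068, 0.998, -0.001]
contact_force: [0.8, -0.3, 0.4]
gripper_width: 0.446
grasp_force: 0.0
time: 9.65
tool_pos: [0.5865, -0.1141, 0.1892]
tool_rot: [-0.001, -0.069, 0.998, 0.0]
contact_force: [1.0, -0.0, -0.7]
gripper_width: 0.452
grasp_force: 0.0
9.65 [ 0.5865 -0.1141  0.1892] tool y yaw 97.88 width 0.45207354423440693 [ 1.  -0.  -0.7] 0.0
n 9642 slope x,y deg [-0.16  0.  ] top z at x=-.05,0,.08 [np.float64(0.0391), np.float64(0.0389), np.float64(0.0387)] x,y 1..99% [-0.0543  0.0746] [-0.0475  0.0413]
9.7 [ 0.5861 -0.1141  0.189 ] tool y yaw 97.86 width 0.45824164654728394 [-0.5  0.3  0.5] 0.0
```

View pics/c8.png

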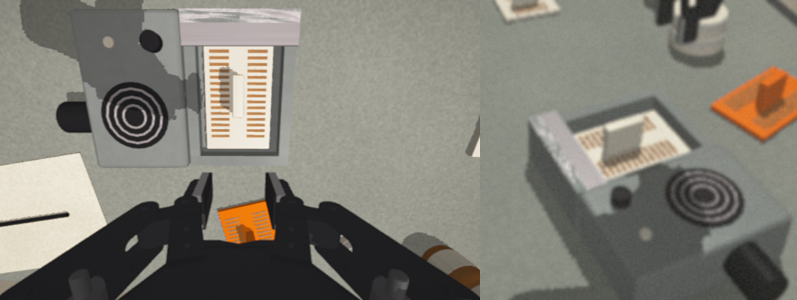

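The plate lies flat in the bay with its end under the lip. The far end is at x≈+75 mm, so the plate centre is about (0,-3) mm, and the gripper is clear.

```bash
python3 -c "
from plant import manip; print(manip.job_done())"
```

```text
the job is handed in; nothing more can be done
None
```

The longer cartridge lies flat on the bay floor with one end under the lip, centred to about 3 mm and released; the shorter one was never touched, and I handed the job in at about 9.7 s, though no verdict came back.

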